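# Mount the matching head-frame flange on the treatment couch and lock it with a T-bolt

### The arm

A 7-joint arm with a two-finger parallel gripper is mounted at the origin on the work surface. World frame = base frame: x ahead of the robot, y to its left, z up, the work surface at z = 0. Lengths are in m, angles in rad, forces in N, time in s.
With the tool pointing down it reaches from about 0.425 to 0.875 m from the base axis. Payload 4.7 kg.
Tool frame: the origin (TCP) lies at the very end of the fingers, on their centre line; the grasp point (between the pads) lies ctrl.pinch_z behind it (ctrl.pinch_z is the distance from the TCP to the grasp point, in m); x points along the fingers, y is the direction in which the jaws open and shut, and the axes are right-handed (so a half turn about x gives the same grasp; the last joint's range is limited). The gripper opens to 87 mm and grips with 3 to 60 N. Pads are 19 mm wide; open, the fingers measure 117 mm over their backs; the gripper's body (75 mm by 190 mm) begins 51 mm behind the grasp point.
Start: joints at [1.355, 0.321, -0.07, 1.45, 0.023, 1.371, -0.057], TCP at [0.148, -0.633, 0.223] pointing down, gripper open.
Joint ranges: [-2.86, 2.86], [-0.3, 2.09], [-1.38, 1.24], [0.06, 2.45], [-1.56, 4.7], [0.09, 2.05], [-2.69, 2.69]. Speed limits (rad/s): [2.57, 2.57, 3.14, 3.14, 3.14, 3.14, 3.14].

### API

Orientations are given as a rotation vector (axis times angle).
In Python, from bench import get_state, get_image, camera_info, order, ctrl gives the robot as it stands.
- The arm moves only by the tool jog_arm, never from a script. Its arguments are lists of equal length, an entry for each row: "claw": the finger opening in mm, from 0 to 87; "xyz": the shift along the tool's x, y, z in mm, a list of three; "roll": the turn about the tool's x in degrees. In form: {"claw": [claw, ...], "xyz": [[tx, ty, tz], ...], "roll": [roll, ...]}. A call has 1 to 5 rows; each row is the pose to reach, as a shift and turn from the pose measured when the call began, along the tool's axes at that moment; what a row does not reach only later rows make up. A row lasts 1/10 s, in which the tool goes at most 50 mm and 8.59 degrees, less where a joint would pass 70% of its speed; a pose out of reach is approached as far as the arm can. A call with a gripper value outside its range is refused whole. The fingers move at their own pace and stop on an object; "force" is the grip in N (left out, the last holds). Time passes only in rows, so rows that repeat a pose let the fingers close. It gives the time, the measured TCP pose, the force and the opening at its end, in the units of the state.
- get_state(): the state, without advancing time (a new reading comes with each control period).
- get_image(name): name is "scene" or "top" or "wrist"; returns (picture, depth): 384x512x3 uint8, red, green, blue; 384x512 float32, m along the optical axis (not along the pixel's ray), 0 where there is no reading.
- camera_info(name): a dict with "intrinsics" (3x3 intrinsics, pixels), "rvec" (rotation vector, rad) and "tvec" (3), from world to camera coordinates, as OpenCV has them; the wrist camera has in their place "tool_from_camera" (4x4, takes a point from camera to tool coordinates, whose origin is the TCP and whose axes are the tool frame's). Camera axes: x right, y down, z forward; pixel columns grow to the right and rows downward; lengths in m; the calibration is good to about 2 mm. The wrist camera is an equidistant fisheye: a pixel r from the principal point sees the ray r / f radians off the axis. A picture is of the moment at which its call begins: read the wrist's pose just before it. camera_info takes no time and is no camera call.
- order.close_job(): hands the job in, once; it reports no verdict.
The state is a dict: "time": time; "joint_positions": joint angles; "qd": joint speeds; "joint_torque": joint torques, N m; "position": TCP position; "tool_rot": TCP orientation; "ft_force": force on the tool from outside, world axes, zero at the start; "torque": the same for the moment, N m; "grip_width": opening from 0.0 (shut) to 1.0 (fully open).
Only numpy, scipy, OpenCV 4.12 (cv2) and the standard library are available. Lean on these libraries where they do the work, as an engineer would, in place of code of your own. Each camera call takes 0.05 s, during which the arm holds its last target. There are 200 camera calls.

### The job

Pick the one flange whose three holes line up with the couch's three studs while its forked ear lies over the T-slot rail, and set it flush down on the stud plate. Then take the orange T-bolt from its stand, drop its head into the slot of the rail in front of the fork's open mouth, slide it along until its stem is home in the fork, and only then turn it a quarter turn so that its head and handle lie crosswise to the slot, and let go, leaving it upright. Leave the other two flanges, the tray, the wrench and the spray bottle where they are.

Things in the scene. Friction and masses are not known exactly. Their poses are not given: they have to be found in the camera images.
- stud_plate (a point): centre of the top face of the fixed blue stud plate (80 mm in x, 88 in y; top 22 mm above the couch). Three steel studs, 9 mm thick, stand 18 mm above it (top 6 mm tapers to 4) at (x, y) = (-27, 0), (24, -27), (24, 27) mm from this point. The aluminium T-slot rail lies along its +x side and runs along y; plate and rail are one piece. z up
- slot_load (a point): clear place to drop the T-bolt in: on the slot's centre line at the rail's top face (20 mm above the couch), at x 60, y -62 mm from stud_plate, same axes; y runs along the slot. Slot mouth 14 mm wide, from y = -36 to +104 mm of this point, ends shut; lips 6 mm thick; cavity under them 32 mm wide, 10 mm high, its floor 16 mm below the rail's top
- slot_lock (a point): where the stem must end: slot centre line, rail's top, x 60, y -10.5 mm from stud_plate, same axes. Each flange's ear: x 40 to 80, y -20 to 20 mm from the hub's axis, 8 mm thick, level with its plate; its U-notch, 15 mm wide along y at x = 60, opens at the -y edge and ends at y = -4, so with the flange seated the stem stops 1.5 mm (+y) past this point
- flange_a_hub (a point): centre of the steel hub (26 mm square, 44 mm tall) on a loose light-grey flange, about 280 g; 30 mm above the plate's underside, 22 below the hub's top. x points to the forked ear, z up, hub sides along x and y. Plate 80 x 80 x 8 mm under the hub. The ear is described at slot_lock; all three flanges have the same outline. Three 12 mm through holes at (x, y) = (-27, 0), (24, -15), (24, 15) mm
- flange_b_hub (a point): centre of the steel hub (26 mm square, 44 mm tall) on a loose light-grey flange, about 280 g; 30 mm above the plate's underside, 22 below the hub's top. x points to the forked ear, z up, hub sides along x and y. Plate 80 x 80 x 8 mm under the hub. The ear is described at slot_lock; all three flanges have the same outline. Three 12 mm through holes at (x, y) = (-27, 0), (24, -27), (24, 27) mm
- flange_c_hub (a point): centre of the steel hub (26 mm square, 44 mm tall) on a loose light-grey flange, about 280 g; 30 mm above the plate's underside, 22 below the hub's top. x points to the forked ear, z up, hub sides along x and y. Plate 80 x 80 x 8 mm under the hub. The ear is described at slot_lock; all three flanges have the same outline. Three 12 mm through holes at (x, y) = (27, 0), (-24, -27), (-24, 27) mm
- tbolt_grip (a point): centre of the T-bolt's orange handle: slab 44 mm along x, 12 along y (grasp this), 38 high. x along handle and head, z up; loose, 70 g. Below it a stem 10 mm thick, 21 long, then the T-head, 28 x 11 x 8 mm. With the head on the slot's floor this point is 52 mm and the handle's underside 33 mm above the couch; a seated flange's ear tops at 30 mm: keep finger tips above it
- tbolt_head (a point): centre of the T-bolt's steel head, 44 mm below tbolt_grip, same axes; the head's underside is 4 mm lower. In the slot the head can rise 2 mm off the floor before it meets the lips, and it turns freely either way
- stand: fixed white stand in which the T-bolt waits upright, handle along the stand's x; origin under its centre on the couch. 56 x 46 mm. The handle rests on two posts, 31 mm high and 14 wide, under its ends; the side blocks beside it are 20 mm high. The T-bolt lifts straight out; its head's underside starts 2 mm above the couch
- tray: grey open tray, 100 x 170 x 28 mm, lying on the couch; origin under its centre; leave it alone
- wrench: steel wrench, 160 mm long, lying on the couch; leave it alone
- spray_bottle: black spray bottle with white head, 72 mm in diameter, about 205 mm tall, standing on the couch; origin under its centre; leave it alone
Not all that is in view belongs to the job. Leave any purple, turquoise or yellow look-alike of the part that bears flange_b_hub alone.

How it is judged:
On the way, in this order (a step that is already met when the one before it is completed fails the run):
1. the matching flange lies flush on the stud plate, its ear over the rail (x of flange_b_hub in the frame of stud_plate between -0.004 and 0.004 m and y of flange_b_hub in the frame of stud_plate between -0.004 and 0.004 m and z of flange_b_hub in the frame of stud_plate between 0.027 and 0.0325 m and angle between flange_b_hub's own z axis and vertical below 0.06 rad and angle between the x axis of flange_b_hub and the x axis of stud_plate, either way round below 0.1 rad), for 0.2 s.
2. the T-bolt's head is in the slot under the lips' level, before the fork's mouth side, along the slot, the flange still seated (all of step 1 and x of tbolt_head in the frame of slot_lock between -0.006 and 0.006 m and z of tbolt_head in the frame of slot_lock between -0.02 and -0.0085 m and y of tbolt_head in the frame of slot_lock between -0.09 and -0.0065 m and angle between the x axis of tbolt_head and the x axis of slot_lock, either way round above 1 rad), for 0.1 s.
3. the T-bolt has been slid along the slot until its stem is home in the fork, not yet turned (all of step 1 and x of tbolt_head in the frame of slot_lock between -0.006 and 0.006 m and z of tbolt_head in the frame of slot_lock between -0.02 and -0.0085 m and y of tbolt_head in the frame of slot_lock between -0.0045 and 0.004 m and angle between the x axis of tbolt_head and the x axis of slot_lock, either way round above 1 rad), for 0.1 s.
4. the T-bolt is turned crosswise to the slot (all of step 1 and x of tbolt_head in the frame of slot_lock between -0.006 and 0.006 m and z of tbolt_head in the frame of slot_lock between -0.02 and -0.0085 m and y of tbolt_head in the frame of slot_lock between -0.0045 and 0.004 m and angle between the x axis of tbolt_head and the x axis of slot_lock, either way round below 0.35 rad), for 0.2 s.
At the end, for the whole second after the job is handed in: The matching flange lies flush on the stud plate (within 4 mm, lifted under 2.5 mm), ear over the rail; the T-bolt's head is in the slot, its stem home in the fork (within 4 mm of slot_lock), within 20 degrees of crosswise and 11 of upright; both released and at rest (all of step 4 and angle between tbolt_head's own z axis and vertical below 0.2 rad and contact force between each of tbolt, flange_b and the fingers below 0.1 N and linear speed of each of tbolt, flange_b below 0.02 m/s); the robot touches nothing.
It fails at once if one of the other two flanges is moved more than 30 mm (distance of any of flange_a_hub, flange_c_hub from where it was at the start of the episode above 0.03 m).
It fails at once if the tray, wrench or spray bottle is moved more than 30 mm or the bottle tipped (distance of any of tray, wrench, spray_bottle from where it was at the start of the episode above 0.03 m or angle between spray_bottle's own z axis and vertical above 0.4 rad).
It also fails if it takes over 72 s, if anything falls off the work surface, if the arm or the gripper's body presses on something with over 40 N, if the wrist force passes 120 N, or if a joint passes its speed limit or range.

## Working session

There is one attempt and no reset: what is moved stays moved. The work goes in short steps, Python scripts to look and compute and a tool call to move; the robot and the scene stay as the last step left them, time stands still between calls to the robot, and variables do not carry over. Pictures are saved under pics/ and viewed, about 8 in all and at most 12, crops included, and the job is handed in when it is done.

Besides the shell and the picture viewer there is one more tool, called after "Call:" as name(argument=value, ...), one argument or row to a line, values as JSON. jog_arm: Moves the arm, as the interface text tells. Its arguments: {"type":"object","properties":{"claw":{"type":"array"},"xyz":{"type":"array"},"roll":{"type":"array"},"force":{"type":"number"}},"required":["claw","xyz","roll"]}

```bash
ls; mkdir -p pics; cat > h.py <<'E'
import numpy as np, cv2
from scipy.spatial.transform import Rotation as R
from bench import get_state, get_image, camera_info, order, ctrl
def cam(n):
    c=camera_info(n); K=np.array(c["intrinsics"]); Rm=R.from_rotvec(c["rvec"]).as_matrix(); return K,Rm,np.array(c["tvec"])
def world(n,dep):
    K,Rm,t=cam(n); v,u=np.mgrid[:dep.shape[0],:dep.shape[1]]
    p=np.stack([(u-K[0,2])/K[0,0]*dep,(v-K[1,2])/K[1,1]*dep,dep],-1)
    return (p-t)@Rm
def ray(n,uv,z):
    K,Rm,t=cam(n); uv=np.atleast_2d(uv).astype(float)
    d=np.c_[(uv-K[[0,1],[2,2]])/K[[0,1],[0,1]],np.ones(len(uv))]@Rm; o=-Rm.T@t
    return o+d*((z-o[2])/d[:,2])[:,None]
E
python3 - <<'E'
from h import *
s=get_state(); print(s["position"],s["tool_rot"],ctrl.pinch_z,s["time"])
print(R.from_rotvec(s["tool_rot"]).as_matrix().round(3))
for n in("scene","top"):
    im,d=get_image(n); np.save(n+"_d.npy",d); cv2.imwrite(f"pics/{n}0.png",im[...,::-1]); print(n,cam(n))
E
```

```text
pics
[ 0.14791432 -0.63238466  0.22146995] [ 2.10014105  0.24445966 -2.10077911] 0.0187 0.0
[[-0.001  0.228 -0.974]
 [ 0.002 -0.974 -0.228]
 [-1.    -0.002  0.   ]]
scene (array([[433.74505875,   0.        , 261.95998004],
       [  0.        , 433.74505875, 196.10686977],
       [  0.        ,   0.        ,   1.        ]]), array([[ 0.87872617,  0.47732258,  0.00186091],
       [ 0.25380083, -0.46392525, -0.84873936],
       [-0.40425914,  0.74628179, -0.52880813]]), array([-0.53069883, -0.04499788,  1.79570986]))
top (array([[477.58010417,   0.        , 248.6741203 ],
       [  0.        , 477.58010417, 200.96370323],
       [  0.        ,   0.        ,   1.        ]]), array([[-3.37389978e-03, -9.99993933e-01,  8.66438954e-04],
       [-9.82212706e-01,  3.15123658e-03, -1.87745227e-01],
       [ 1.87741358e-01, -1.48446093e-03, -9.82217379e-01]]), array([0.08714145, 0.56574279, 1.75713803]))
```

View pics/top0.png

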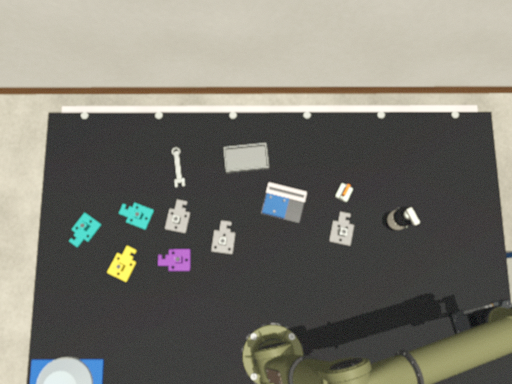

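View pics/scene0.png

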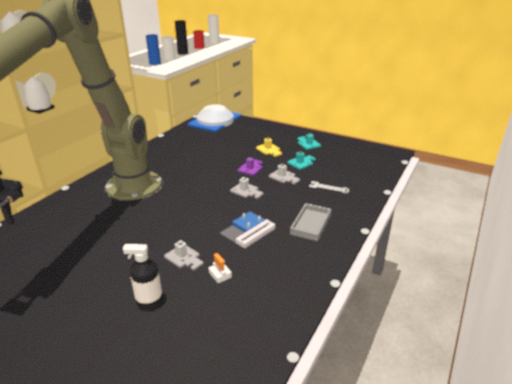

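Top view: light-grey flanges at (177,217), (224,238) and (342,229), the stud plate at (275,205) with its rail above, the stand at (345,192) and the bottle at (400,218). I'll enlarge crops to compare the hole patterns.

```bash
python3 - <<'E'
from h import *
im=cv2.imread("pics/top0.png")
def c(u,v,w,h,s): return cv2.resize(im[v-h//2:v+h//2,u-w//2:u+w//2],None,fx=s,fy=s,interpolation=cv2.INTER_CUBIC)
a=np.hstack([c(177,217,40,40,6),c(224,238,40,40,6),c(342,229,40,40,6)])
b=np.hstack([c(285,202,60,50,6),c(345,192,60,50,6)])
cv2.imwrite("pics/crop1.png",np.vstack([a,b]))
d=np.load("top_d.npy"); W=world("top",d)
for u,v in[(177,217),(224,238),(342,229),(276,204),(287,190),(345,190),(297,212),(272,210),(283,196)]: print(u,v,W[v,u].round(3))
E
```

```text
177 217 [0.506 0.356 0.048]
224 238 [0.425 0.178 0.054]
342 229 [ 0.459 -0.265  0.048]
276 204 [ 0.56  -0.02   0.021]
287 190 [ 0.616 -0.064  0.015]
345 190 [ 0.604 -0.278  0.071]
297 212 [ 0.531 -0.102  0.004]
272 210 [ 0.536 -0.004  0.027]
283 196 [ 0.591 -0.047  0.025]
```

View pics/crop1.png

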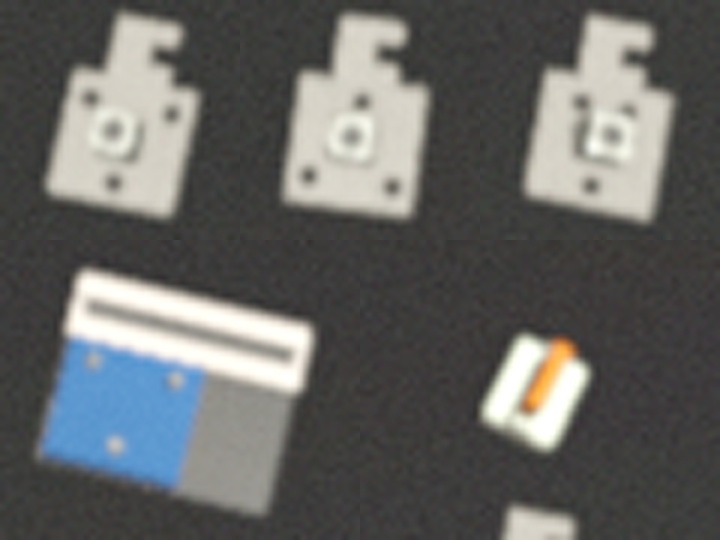

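Crops: the left flange (177,217) has the wide pair of holes on the ear side, so it is B. The middle one is C (mirrored) and the right one is A (narrow pair). In B the fork mouth opens toward image right (-y), as described.

```bash
cat >> h.py <<'E'
def big(mask):
    c,_=cv2.findContours(mask.astype(np.uint8),cv2.RETR_EXTERNAL,cv2.CHAIN_APPROX_NONE); return max(c,key=cv2.contourArea)
def rect(P):
    c,(w,h),a=cv2.minAreaRect((P[:,:2]*1000).astype(np.float32)); return np.array(c).round(1),np.array((w,h)).round(1),round(a,1)
E
python3 - <<'E'
from h import *
im=cv2.imread("pics/top0.png").astype(int); b,g,r=im[...,0],im[...,1],im[...,2]
v,u=np.mgrid[:384,:512]
roi=lambda a,b_,c,d:(u>=a)&(u<b_)&(v>=c)&(v<d)
m=(b>r+50)&roi(250,320,170,230); print("blue",rect(ray("top",big(m)[:,0],.022)))
m=(r>b+70)&roi(330,360,175,205); k=big(m)[:,0]; print("orange",rect(ray("top",k,.069)))
m=(g>140)&roi(160,195,195,235); k=big(m)[:,0]; P=ray("top",k,.008); print("flange",rect(P))
from h import *
S=ray("top",[(274.2-.5,211.2-.5),(270.8-.5,197-.5),(284.5-.5,200.3-.5)],.036); print("studs",(S*1000).round(1))
x=S[1:].mean(0)-S[0]; print("yaw",np.degrees(np.arctan2(x[1],x[0])),"ctr",S[0]+x*27/51, np.linalg.norm(x),np.linalg.norm(S[1]-S[2]))
o=np.array([157,197]); H=ray("top",[o+np.array(p)/6-.5 for p in[(91,98),(171,115),(113,183)]],.006); x=H[:2].mean(0)-H[2]
print("holes",(H*1000).round(1),"yaw",np.degrees(np.arctan2(x[1],x[0])),"ctr",H[2]+x*27/51,np.linalg.norm(x),np.linalg.norm(H[0]-H[1]))
E
```

```text
blue (array([554.6, -15.8]), array([89.7, 79. ]), 75.5)
orange (array([ 607.2, -282.4]), array([13.5, 50.9]), 57.8)
flange (array([519.3, 357.6]), array([ 82.7, 123. ]), 78.2)
studs [[531.3 -10.1  36. ]
 [586.5   2.2  36. ]
 [573.5 -50.1  36. ]]
yaw -15.863801503239197 ctr [ 0.5570749  -0.01740482  0.036     ] 0.05067856591997387 0.05393616696656401
holes [[529.3 383.7   6. ]
 [518.  331.8   6. ]
 [473.9 368.1   6. ]] yaw -11.742912111629877 ctr [0.50022844 0.36259329 0.006     ] 0.05077106889881224 0.053096005938324406
```

```bash
cat >> h.py <<'E'
def theta(): 
    m=R.from_rotvec(get_state()["tool_rot"]).as_matrix(); return np.degrees(np.arctan2(m[1,1],m[0,1]))
def go(*wps):
    "world waypoints (x,y,z mm, theta deg) -> tool shift (mm) and roll from the present pose"
    s=get_state(); m=R.from_rotvec(s["tool_rot"]).as_matrix(); p=np.array(s["position"])*1000; th=theta()
    print("at",p.round(1),"th",round(th,2),"t",round(s["time"],2),"F",np.round(s["ft_force"],1),"grip",round(s["grip_width"]*87,1),"tilt",np.degrees(np.arccos(-m[2,0])).round(2))
    for w in wps: print(w,"->",(m.T@(np.array(w[:3])-p)).round(1),"roll",round((th-w[3]+180)%360-180,1))
E
python3 -c "
from h import *
go((330,-490,330,-45),(560,-290,330,-5))
print(camera_info('wrist'))"
```

```text
at [ 147.9 -632.4  221.6] th -76.83 t 0.1 F [ 0.1  0.2 -0.6] grip 87.0 tilt 0.1
(330, -490, 330, -45) -> [-108.3  -97.4 -209.7] roll -31.8
(560, -290, 330, -5) -> [-108.1 -239.7 -479.3] roll -71.8
{'intrinsics': array([[297.31863964,   0.        , 258.75961325],
       [  0.        , 297.31863964, 190.63918108],
       [  0.        ,   0.        ,   1.        ]]), 'tool_from_camera': array([[ 4.03619130e-04, -2.69357554e-01,  9.63040158e-01,
        -1.62539253e-01],
       [ 9.99999881e-01,  3.73852335e-04, -3.14544652e-04,
        -2.55776414e-04],
       [-2.75309834e-04,  9.63040170e-01,  2.69357672e-01,
        -7.37616818e-02],
       [ 0.00000000e+00,  0.00000000e+00,  0.00000000e+00,
         1.00000000e+00]])}
```

Call:
jog_arm(
  claw=[87, 87, 87, 87, 87],
  xyz=[
    [-50, 0, 0],
    [-80, -25, -50],
    [-108, -45, -90],
    [-108, -70, -150],
    [-108, -97, -210],
  ],
  roll=[-6, -14, -22, -30, -32],
)

```text
time: 0.6
position: [0.2957, -0.5167, 0.3295]
tool_rot: [1.757, 0.733, -1.756]
ft_force: [1.0, 0.5, -0.3]
grip_width: 1.001
```

```bash
python3 -c "
from h import *
go((450,-390,330,-10),(560,-290,330,10),(560,-220,330,35))"
```

```text
at [ 295.7 -516.7  329.5] th -44.68 t 0.6 F [ 1.   0.5 -0.3] grip 87.1 tilt 0.04
(450, -390, 330, -10) -> [  -0.4   20.6 -198.6] roll -34.7
(560, -290, 330, 10) -> [  -0.4   28.5 -347. ] roll -54.7
(560, -220, 330, 35) -> [  -0.4  -20.7 -396.8] roll -79.7
```

Call:
jog_arm(
  claw=[87, 87, 87, 87, 87],
  xyz=[
    [0, 5, -50],
    [0, 10, -100],
    [0, 16, -150],
    [0, 21, -200],
    [0, 26, -250],
  ],
  roll=[-8, -16, -24, -32, -40],
)

```text
time: 1.1
position: [0.4889, -0.3575, 0.3293]
tool_rot: [1.265, 1.172, -1.265]
ft_force: [0.6, -0.3, 0.0]
grip_width: 1.002
```

```bash
python3 -c "
from h import *
go((600,-270,300,35),(580,-200,300,40))"
```

```text
at [ 488.9 -357.5  329.3] th -4.37 t 1.1 F [ 0.6 -0.3  0. ] grip 87.1 tilt 0.02
(600, -270, 300, 35) -> [ 29.3 104.1 -95.7] roll -39.4
(580, -200, 300, 40) -> [  29.3   78.8 -164. ] roll -44.4
```

Call:
jog_arm(
  claw=[87, 87, 87, 87, 87],
  xyz=[
    [6, 25, -25],
    [12, 50, -50],
    [18, 75, -75],
    [29, 104, -96],
    [29, 104, -96],
  ],
  roll=[-8, -16, -24, -32, -40],
)

```text
time: 1.6
position: [0.6028, -0.2635, 0.2974]
tool_rot: [0.733, 1.448, -0.726]
ft_force: [-0.3, 0.5, -0.5]
grip_width: 0.999
```

```bash
cat >> h.py <<'E'
def wray(uv,z,s):
    "wrist pixels -> world points on plane z"
    c=camera_info("wrist"); K=np.array(c["intrinsics"]); T=np.array(c["tool_from_camera"]); m=R.from_rotvec(s["tool_rot"]).as_matrix()
    q=(np.atleast_2d(uv)-K[[0,1],[2,2]])/K[[0,1],[0,1]]; r=np.linalg.norm(q,axis=1)+1e-9
    d=np.c_[q/r[:,None]*np.sin(r)[:,None],np.cos(r)]@T[:3,:3].T@m.T
    o=m@T[:3,3]+s["position"]; z=np.broadcast_to(z,len(d)); return o+d*((z-o[2])/d[:,2])[:,None]
def snap(n):
    s=get_state(); im,d=get_image("wrist"); cv2.imwrite(f"pics/{n}.png",im[...,::-1]); np.savez(n,d=d,p=s["position"],r=s["tool_rot"]); return dict(position=s["position"],tool_rot=s["tool_rot"]),im.astype(int)
def load(n):
    f=np.load(n+".npz"); return dict(position=f["p"],tool_rot=f["r"]),cv2.imread(f"pics/{n}.png")[...,::-1].astype(int)
E
python3 - <<'E'
from h import *
s,im=snap("w1"); r,g,b=im[...,0],im[...,1],im[...,2]
k=big((r>b+70)&(r>120))[:,0]; print(k.min(0),k.max(0))
print(rect(wray(k,.069,s))); print(rect(wray(k,.05,s)))
go((557,-17,300,60))
E
```

```text
[236 279] [479 311]
(array([ 896.2, -326.6]), array([469.9,  27.9]), 36.4)
(array([ 912.6, -332.5]), array([492.7,  29.3]), 36.4)
at [ 601.2 -266.3  298.2] th 36.56 t 1.65 F [-0.1 -0.2  0.2] grip 87.0 tilt 0.2
(557, -17, 300, 60) -> [  -1.   113.  -226.6] roll -23.4
```

View pics/w1.png

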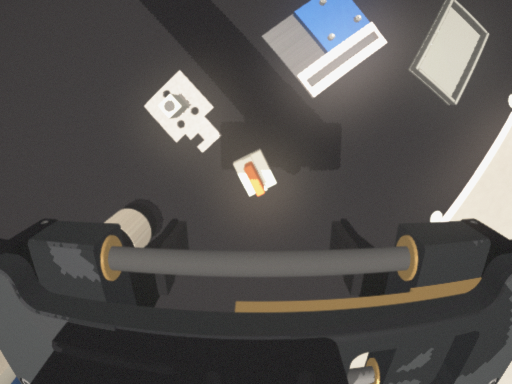

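The wrist view shows the bolt handle at (255,178) in its stand, A at (180,110), and the plate with studs at about (332,22). The fingers are in the lower half.

```bash
python3 - <<'E'
from h import *
s,im=load("w1"); r,g,b=im[...,0],im[...,1],im[...,2]
v,u=np.mgrid[:384,:512]; roi=(u>225)&(u<285)&(v>140)&(v<205)
m=(r>b+60)&(r>100)&roi
P=wray(big(m)[:,0],.069,s); print("all",rect(P)); 
m2=m&(g>120); P=wray(big(m2)[:,0],.069,s); print("top",rect(P))
m=(np.minimum(np.minimum(r,g),b)>90)&roi|m; k=big(m)[:,0]; print("stand",rect(wray(k,.025,s)))
E
```

```text
all (array([ 609.2, -280.7]), array([15.1, 49.1]), 61.1)
top (array([ 608.9, -280.6]), array([15.1, 48.5]), 61.1)
stand (array([ 612. , -283.8]), array([51.3, 68. ]), 64.0)
```

Call:
jog_arm(
  claw=[87, 87, 87, 87, 87],
  xyz=[
    [0, 23, -45],
    [0, 45, -90],
    [0, 68, -136],
    [0, 90, -181],
    [0, 113, -227],
  ],
  roll=[-6, -12, -18, -24, -24],
)

```text
time: 2.15
position: [0.557, -0.0225, 0.2989]
tool_rot: [0.406, 1.535, -0.403]
ft_force: [1.2, -0.3, 0.1]
grip_width: 0.995
```

```bash
python3 - <<'E'
from h import *
s,im=snap("w2")
cv2.imwrite("pics/w2c.png",im[60:260,130:390,::-1].astype(np.uint8).repeat(3,0).repeat(3,1))
go((535,150,300,70),(505,358,200,78))
E
```

```text
at [555.4 -10.5 299.9] th 61.1 t 2.2 F [-1.4  8.5  1.3] grip 86.8 tilt 0.42
(535, 150, 300, 70) -> [  1.1 130.7 -95.4] roll -8.9
(505, 358, 200, 78) -> [ 102.6  297.7 -221.7] roll -16.9
```

View pics/w2c.png

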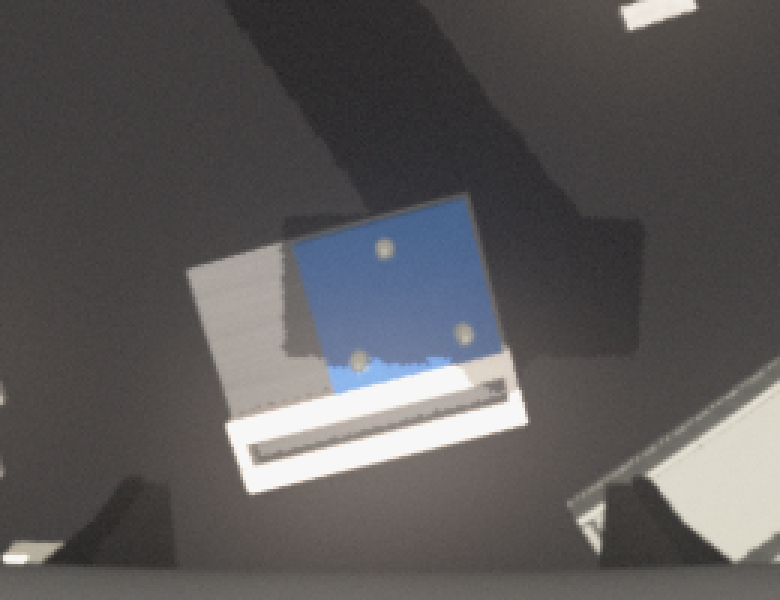

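The plate shows clearly, with stud heads in the crop at (385,249), (464,333) and (359,360). I'll measure it and take a second, settled shot.

```bash
cat > plate.py <<'E'
from h import *
def plate(n,st,z=.037):
    s,im=load(n); st=wray(st,z,s); x=st[1:].mean(0)-st[0]; dy=st[1]-st[2]
    print(n,"studs ctr",((st[0]+x*27/51)*1000).round(1),"yaw",np.degrees(np.arctan2(x[1],x[0])).round(2),np.degrees(np.arctan2(dy[1],dy[0])).round(2)-90,"len",np.linalg.norm(x).round(4),np.linalg.norm(dy).round(4))
    r,b=im[...,0],im[...,2]; k=big((b>r+35))[:,0]; print("blue",rect(wray(k,.022,s)))
E
python3 - <<'E'
from plate import *
f=lambda a:np.array(a)/3+[130,60]-.33
plate("w2",f([(385,249),(464,333),(359,360)]))
s,im=snap("w3"); g=im.min(2)
v,u=np.mgrid[:384,:512]
blue=(im[...,2]>im[...,0]+35).astype(np.uint8); hull=np.zeros_like(blue); cv2.fillPoly(hull,[cv2.convexHull(big(blue))],1)
n,l,st,c=cv2.connectedComponentsWithStats(((hull>0)&(blue==0)).astype(np.uint8)); print([(st[i,4],c[i].round(1)) for i in range(1,n) if st[i,4]>8])
go((535,150,300,70))
E
```

```text
w2 studs ctr [558.5 -16.1  37. ] yaw -14.48 -14.730000000000004 len 0.0494 0.053
blue (array([559., -17.]), array([88.2, 80.2]), 75.4)
[(np.int32(40), array([250.6, 147.8])), (np.int32(43), array([276.7, 176.1])), (np.int32(42), array([242. , 184.6]))]
at [556.4 -14.3 300.2] th 61.09 t 2.25 F [ 1.1 -0.3 -0.2] grip 86.9 tilt 0.28
(535, 150, 300, 70) -> [  1.  133.4 -98.2] roll -8.9
```

Call:
jog_arm(
  claw=[87, 87, 87, 87, 87],
  xyz=[
    [20, 40, -30],
    [40, 80, -60],
    [60, 120, -90],
    [80, 160, -120],
    [90, 190, -145],
  ],
  roll=[-4, -8, -12, -15, -17],
)

```text
time: 2.75
position: [0.5234, 0.2094, 0.2144]
tool_rot: [0.168, 1.565, -0.163]
ft_force: [-0.0, -0.7, -0.8]
grip_width: 0.996
```

```bash
python3 -c "
from h import *
go((500,362,200,78))"
```

```text
at [523.4 209.4 214.4] th 77.9 t 2.75 F [-0.  -0.7 -0.8] grip 86.7 tilt 0.19
(500, 362, 200, 78) -> [ 14.9 144.2 -54.9] roll -0.1
```

Call:
jog_arm(
  claw=[87, 87, 87, 87, 87],
  xyz=[
    [5, 40, -15],
    [10, 80, -30],
    [15, 120, -45],
    [15, 144, -55],
    [15, 144, -55],
  ],
  roll=[0, 0, 0, 0, 0],
)

```text
time: 3.25
position: [0.4973, 0.3659, 0.1997]
tool_rot: [0.167, 1.568, -0.158]
ft_force: [-0.1, 0.1, 0.4]
grip_width: 0.998
```

```bash
python3 - <<'E'
from plate import *
plate("w3",np.array([(250.6,147.8),(276.7,176.1),(242,184.6)]))
s,im=snap("w4")
cv2.imwrite("pics/w4c.png",im[100:300,130:390,::-1].astype(np.uint8).repeat(3,0).repeat(3,1))
go((500,362,100,78))
E
```

```text
w3 studs ctr [558.6 -16.   37. ] yaw -14.32 -14.819999999999993 len 0.0498 0.0527
blue (array([559.1, -17. ]), array([88.3, 80.1]), 75.5)
at [498.9 363.1 199.6] th 77.97 t 3.3 F [-0.  -0.5  0. ] grip 86.8 tilt 0.22
(500, 362, 100, 78) -> [99.6 -1.2  1.5] roll -0.0
```

View pics/w4c.png

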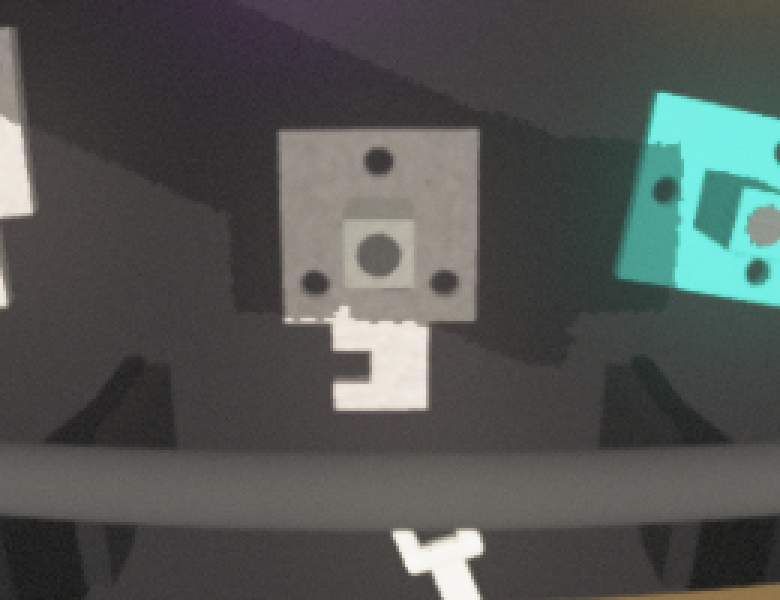

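Flange B: holes in the crop at (378,161), (316,283) and (444,283), hub top at (379,255). It is almost square to the gripper, and the fingers have clearance.

```bash
python3 - <<'E'
from h import *
s,im=load("w4"); f=lambda a:np.array(a)/3+[130,100]-.33
H=wray(f([(378,161),(444,283),(316,283)]),.007,s); x=H[1:].mean(0)-H[0]; d=H[1]-H[2]
print(((H[0]+x*27/51)*1000).round(1),np.degrees(np.arctan2(x[1],x[0])),np.degrees(np.arctan2(d[1],d[0]))-90,np.linalg.norm(x),np.linalg.norm(d))
c=wray(f([(343,220),(413,220),(413,288),(343,288)]),.052,s); print(rect(c))
E
```

```text
[502.1 362.9   7. ] -11.066832074837956 -11.945697369329665 0.05098341791678741 0.053181280765239376
(array([502.3, 362.6]), array([25.4, 25.2]), 78.1)
```

```bash
python3 -c "
from h import *
go((502.2,362.7,60,78.1),(502.2,362.7,19,78.1))"
```

```text
at [498.9 363.1 199.6] th 77.97 t 3.3 F [-0.  -0.5  0. ] grip 86.8 tilt 0.22
(502.2, 362.7, 60, 78.1) -> [ 1.396e+02 -1.000e-01  3.600e+00] roll -0.1
(502.2, 362.7, 19, 78.1) -> [180.6  -0.3   3.7] roll -0.1
```

Call:
jog_arm(
  claw=[87, 87, 87, 80, 70],
  xyz=[
    [40, 0, 3.6],
    [80, 0, 3.6],
    [120, 0, 3.6],
    [155, 0, 3.6],
    [170, 0, 3.7],
  ],
  roll=[0, 0, 0, 0, 0],
)

```text
time: 3.8
position: [0.5021, 0.3584, 0.0259]
tool_rot: [0.167, 1.569, -0.17]
ft_force: [-0.9, -0.4, -0.6]
grip_width: 0.9
```

```bash
python3 -c "
from h import *
go((502.2,362.7,19,78.1))"
```

```text
at [502.1 358.4  25.9] th 77.71 t 3.8 F [-0.9 -0.4 -0.6] grip 78.3 tilt 0.31
(502.2, 362.7, 19, 78.1) -> [ 6.9  4.2 -0.8] roll -0.4
```

Call:
jog_arm(
  claw=[70, 70, 60],
  xyz=[
    [7, 4, -0.8],
    [7, 4, -0.8],
    [7, 4, -0.8],
  ],
  roll=[-0.4, -0.4, -0.4],
)

```text
time: 4.1
position: [0.5033, 0.363, 0.0205]
tool_rot: [0.163, 1.568, -0.164]
ft_force: [0.6, 0.3, 1.3]
grip_width: 0.778
```

```bash
python3 -c "
from h import *
go((502.2,362.7,19,78.1))"
```

```text
at [503.3 363.   20.5] th 78.06 t 4.1 F [0.6 0.3 1.3] grip 67.6 tilt 0.18
(502.2, 362.7, 19, 78.1) -> [ 1.5 -0.5 -1. ] roll -0.0
```

Call:
jog_arm(
  claw=[45, 25, 15, 10, 10],
  xyz=[
    [1, 0, 0],
    [1, 0, 0],
    [1, 0, 0],
    [1, 0, 0],
    [1, 0, 0],
  ],
  roll=[0, 0, 0, 0, 0],
  force=35,
)

```text
time: 4.6
position: [0.5033, 0.363, 0.0196]
tool_rot: [0.163, 1.568, -0.164]
ft_force: [0.3, 0.6, 0.4]
grip_width: 0.34
```

Call:
jog_arm(
  claw=[10, 10, 10, 10],
  xyz=[
    [0, 0, 0],
    [0, 0, 0],
    [0, 0, 0],
    [-10, 0, 0],
  ],
  roll=[0, 0, 0, 0],
)

```text
time: 5.0
position: [0.5022, 0.362, 0.0282]
tool_rot: [0.162, 1.57, -0.166]
ft_force: [0.1, -0.3, -3.8]
grip_width: 0.295
```

```bash
python3 -c "
from h import *
go((502.2,362.7,120,78.1),(538,160,120,76),(558.8,-16.6,120,75.5))"
```

```text
at [502.2 362.   28.2] th 78.07 t 5.0 F [ 0.1 -0.3 -3.8] grip 25.7 tilt 0.36
(502.2, 362.7, 120, 78.1) -> [-91.8   0.4  -0.7] roll -0.0
(538, 160, 120, 76) -> [ -91.7 -190.5   76.3] roll 2.1
(558.8, -16.6, 120, 75.5) -> [ -91.4 -359.   133.1] roll 2.6
```

Hub gripped: opening 25.7 mm, and the weight shows in the force reading. Now the carry.

Call:
jog_arm(
  claw=[10, 10, 10, 10, 10],
  xyz=[
    [-45, 0, 0],
    [-92, -10, 5],
    [-92, -50, 20],
    [-92, -90, 35],
    [-92, -135, 52],
  ],
  roll=[0, 0, 0, 1, 1],
)

```text
time: 5.5
position: [0.5254, 0.2191, 0.121]
tool_rot: [0.174, 1.569, -0.177]
ft_force: [0.5, -0.8, -3.0]
grip_width: 0.293
```

```bash
python3 -c "
from h import *
go((558.8,-16.6,120,75.5))"
```

```text
at [525.4 219.1 121. ] th 77.19 t 5.5 F [ 0.5 -0.8 -3. ] grip 25.5 tilt 0.3
(558.8, -16.6, 120, 75.5) -> [   1.1 -222.4   84.8] roll 1.7
```

Call:
jog_arm(
  claw=[10, 10, 10, 10, 10],
  xyz=[
    [0, -50, 19],
    [0, -100, 38],
    [0, -150, 57],
    [0, -200, 76],
    [0, -222, 85],
  ],
  roll=[0, 1, 1.5, 1.7, 1.7],
)

```text
time: 6.0
position: [0.559, -0.0203, 0.1214]
tool_rot: [0.198, 1.566, -0.204]
ft_force: [1.3, 0.1, -3.3]
grip_width: 0.294
```

Call:
jog_arm(
  claw=[10, 10, 10],
  xyz=[
    [0, 0, 0],
    [0, 0, 0],
    [0, 0, 0],
  ],
  roll=[0, 0, 0],
)

```text
time: 6.3
position: [0.5588, -0.0184, 0.1216]
tool_rot: [0.198, 1.566, -0.201]
ft_force: [0.2, 0.1, -3.0]
grip_width: 0.293
```

```bash
python3 - <<'E'
from plate import *
go((558.8,-16.6,65,75.5))
s,im=snap("w5")
cv2.imwrite("pics/w5c.png",im[100:300,130:390,::-1].astype(np.uint8).repeat(3,0).repeat(3,1))
go((558.8,-16.6,65,75.5))
E
```

```text
at [558.8 -18.4 121.6] th 75.44 t 6.3 F [ 0.2  0.1 -3. ] grip 25.5 tilt 0.29
(558.8, -16.6, 65, 75.5) -> [56.6  1.9 -0.2] roll -0.1
at [558.7 -18.  121.6] th 75.5 t 6.35 F [-0.4  0.2 -4.3] grip 25.5 tilt 0.3
(558.8, -16.6, 65, 75.5) -> [56.6  1.5 -0.1] roll 0.0
```

View pics/w5c.png

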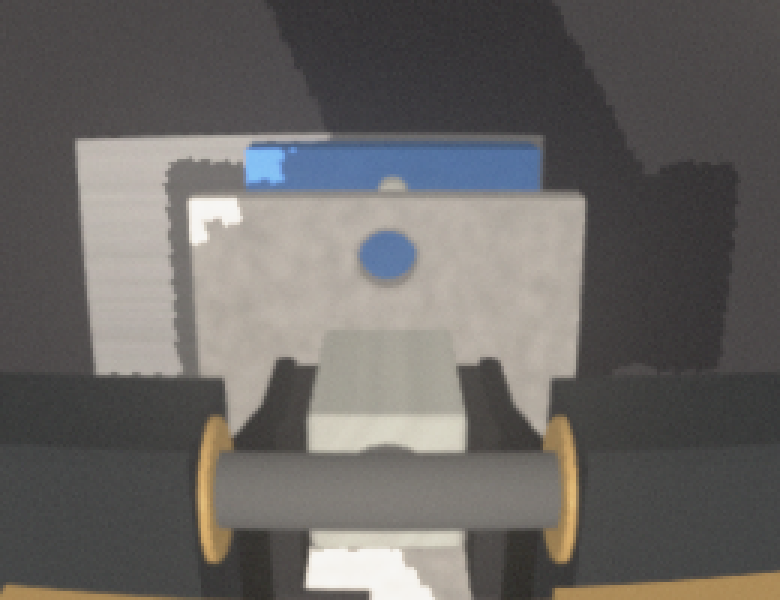

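```bash
python3 - <<'E'
from h import *
s,im=load("w5"); f=lambda a:np.array(a)/3+[130,100]-.33
th=np.radians(-14.5); ex=np.array([np.cos(th),np.sin(th)]); ey=np.array([-ex[1],ex[0]]); p=np.array(s["position"])*1000
def rel(n,uv,z):
    for q in wray(f(uv),z,s)*1000: print(n,"rel TCP in plate axes",((q[:2]-p[:2])@ex).round(1),((q[:2]-p[:2])@ey).round(1),"world",q.round(1))
rel("hole",[(387,253)],.110); rel("flange back corners",[(188,195),(585,195)],.110)
rel("blue corners",[(247,144),(543,144)],.022); rel("stud tip",[(392,182)],.040)
E
```

```text
hole rel TCP in plate axes -29.3 0.3 world [530.5 -10.8 110. ]
flange back corners rel TCP in plate axes -41.4 -39.9 world [508.6 -46.7 110. ]
flange back corners rel TCP in plate axes -41.4 40.2 world [528.7  30.9 110. ]
blue corners rel TCP in plate axes -40.7 -41.7 world [508.9 -48.5  22. ]
blue corners rel TCP in plate axes -40.8 46.6 world [530.9  36.9  22. ]
stud tip rel TCP in plate axes -32.0 1.5 world [528.1  -9.   40. ]
```

Call:
jog_arm(
  claw=[10, 10, 10, 10],
  xyz=[
    [25, 1.8, 1],
    [50, 1.8, 1],
    [55, 1.8, 1],
    [55, 1.8, 1],
  ],
  roll=[0, 0, 0, 0],
  force=20,
)

```text
time: 6.75
position: [0.5591, -0.0151, 0.0661]
tool_rot: [0.195, 1.568, -0.198]
ft_force: [-0.1, 0.4, -1.8]
grip_width: 0.295
```

```bash
python3 - <<'E'
from plate import *
go((559.8,-16.4,42,75.5))
s,im=snap("w6")
cv2.imwrite("pics/w6c.png",im[100:300,130:390,::-1].astype(np.uint8).repeat(3,0).repeat(3,1))
E
```

```text
at [559.1 -15.1  66.1] th 75.65 t 6.75 F [-0.1  0.4 -1.8] grip 25.7 tilt 0.38
(559.8, -16.4, 42, 75.5) -> [24.1 -1.1  1.1] roll 0.1
```

View pics/w6c.png

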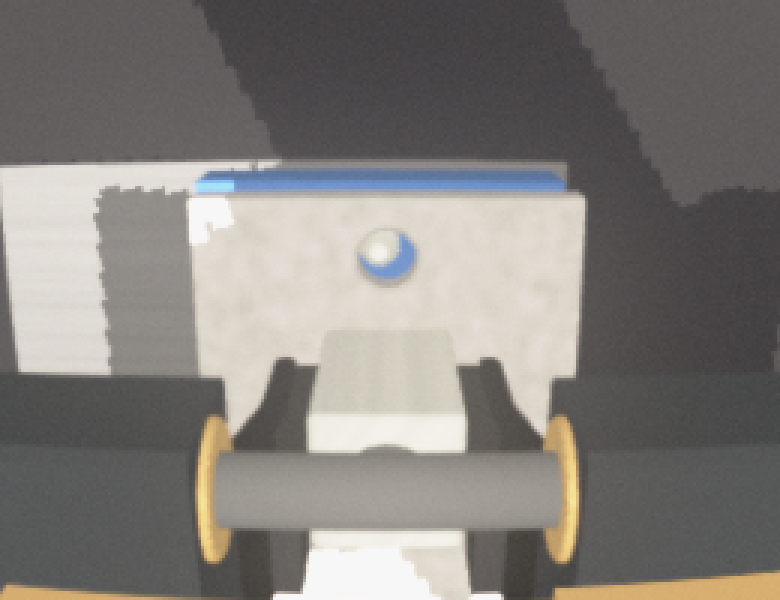

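The stud tip shows in the hole at (378,250), against the hole centre at (387,257): the flange sits slightly too far in +y.

```bash
python3 - <<'E'
from h import *
s,im=load("w6"); f=lambda a:np.array(a)/3+[130,100]-.33
th=np.radians(-14.5); ex=np.array([np.cos(th),np.sin(th)]); ey=np.array([-ex[1],ex[0]]); p=np.array(s["position"])*1000
zb=p[2]/1000-.0196
def rel(n,uv,z):
    for q in wray(f(uv),z,s)*1000: print(n,((q[:2]-p[:2])@ex).round(1),((q[:2]-p[:2])@ey).round(1))
rel("hole",[(387,257)],zb+.008); rel("corners",[(188,196),(585,196)],zb+.008)
rel("blue",[(195,180),(566,180)],.022); rel("stud tip",[(378,250)],.040)
E
```

```text
hole -28.5 0.2
corners -41.1 -40.1
corners -41.4 40.1
blue -39.1 -45.8
blue -39.3 42.6
stud tip -26.3 -1.8
```

Call:
jog_arm(
  claw=[10, 10, 10, 10],
  xyz=[
    [0, -1.7, 2.1],
    [3, -1.7, 2.1],
    [12, -1.7, 2.1],
    [20, -1.7, 2.1],
  ],
  roll=[0, 0, 0, 0],
)

```text
time: 7.2
position: [0.5618, -0.0177, 0.047]
tool_rot: [0.196, 1.565, -0.199]
ft_force: [-1.4, -0.1, -4.1]
grip_width: 0.294
```

```bash
python3 -c "
from h import *
go((560.5,-16.6,42,75.5))"
```

```text
at [561.8 -17.7  47. ] th 75.59 t 7.2 F [-1.4 -0.1 -4.1] grip 25.6 tilt 0.25
(560.5, -16.6, 42, 75.5) -> [ 5.   0.7 -1.5] roll 0.1
```

Threaded past the tapers with little force; pressing the last few millimetres.

Call:
jog_arm(
  claw=[10, 10, 10],
  xyz=[
    [3, 0, 0],
    [5.5, 0, 0],
    [6, 0, 0],
  ],
  roll=[0, 0, 0],
)

```text
time: 7.5
position: [0.5611, -0.0178, 0.0415]
tool_rot: [0.195, 1.568, -0.2]
ft_force: [-5.2, -1.2, 8.2]
grip_width: 0.294
```

Call:
jog_arm(
  claw=[40, 60, 60, 60],
  xyz=[
    [0, 0, 0],
    [0, 0, 0],
    [0, 0, 0],
    [0, 0, 0],
  ],
  roll=[0, 0, 0, 0],
)

```text
time: 7.9
position: [0.5613, -0.0178, 0.0416]
tool_rot: [0.195, 1.567, -0.2]
ft_force: [0.9, -0.7, -0.7]
grip_width: 0.573
```

```bash
python3 -c "
from h import *
go((560.5,-16.6,130,75.5),(590,-150,150,66),(609,-281.2,150,58.5))"
```

```text
at [561.3 -17.8  41.6] th 75.59 t 7.9 F [ 0.9 -0.7 -0.7] grip 49.8 tilt 0.35
(560.5, -16.6, 130, 75.5) -> [-88.4   0.6  -1.5] roll 0.1
(590, -150, 150, 66) -> [-108.2 -121.3   60.1] roll 9.6
(609, -281.2, 150, 58.5) -> [-108.  -243.7  111.2] roll 17.1
```

Call:
jog_arm(
  claw=[60, 60, 60, 60, 60],
  xyz=[
    [-45, 0, 0],
    [-90, 0, 0],
    [-120, -30, 14],
    [-140, -75, 34],
    [-140, -120, 55],
  ],
  roll=[0, 0, 4, 8, 11],
)

```text
time: 8.4
position: [0.5874, -0.1453, 0.1858]
tool_rot: [0.344, 1.541, -0.351]
ft_force: [0.4, 1.1, -0.8]
grip_width: 0.691
```

```bash
python3 -c "
from h import *
go((609,-281.2,180,59.5))"
```

```text
at [ 587.4 -145.3  185.8] th 64.6 t 8.4 F [ 0.4  1.1 -0.8] grip 60.1 tilt 0.29
(609, -281.2, 180, 59.5) -> [   6.5 -113.5   77.8] roll 5.1
```

Call:
jog_arm(
  claw=[60, 60, 60, 60, 60],
  xyz=[
    [3, -40, 27],
    [6, -80, 54],
    [6, -113, 78],
    [6, -113, 78],
    [6, -113, 78],
  ],
  roll=[2, 4, 5, 5, 5],
)

```text
time: 8.9
position: [0.6091, -0.2819, 0.1798]
tool_rot: [0.415, 1.529, -0.42]
ft_force: [-1.2, 0.7, 0.4]
grip_width: 0.688
```

```bash
python3 - <<'E'
from h import *
s,im=snap("w7"); r,g,b=im[...,0],im[...,1],im[...,2]
v,u=np.mgrid[:384,:512]; m=(r>b+60)&(r>90)&(v<250)
k=big(m)[:,0]; print(k.min(0),k.max(0),rect(wray(k,.069,s)))
cv2.imwrite("pics/w7c.png",im[100:300,130:390,::-1].astype(np.uint8).repeat(3,0).repeat(3,1))
go((609,-281.2,50,59.5))
# whole picture of the seated flange from the top camera, numbers only
t,d=get_image("top"); cv2.imwrite("pics/top1.png",t[...,::-1])
E
```

```text
[251 161] [265 210] (array([ 607.2, -281.8]), array([12.1, 48.8]), 62.6)
at [ 609.5 -279.8  180.2] th 59.63 t 8.95 F [-0.6  1.1  0.9] grip 59.9 tilt 0.2
(609, -281.2, 50, 59.5) -> [ 1.302e+02 -1.100e+00 -1.000e-01] roll 0.1
```

View pics/w7c.png

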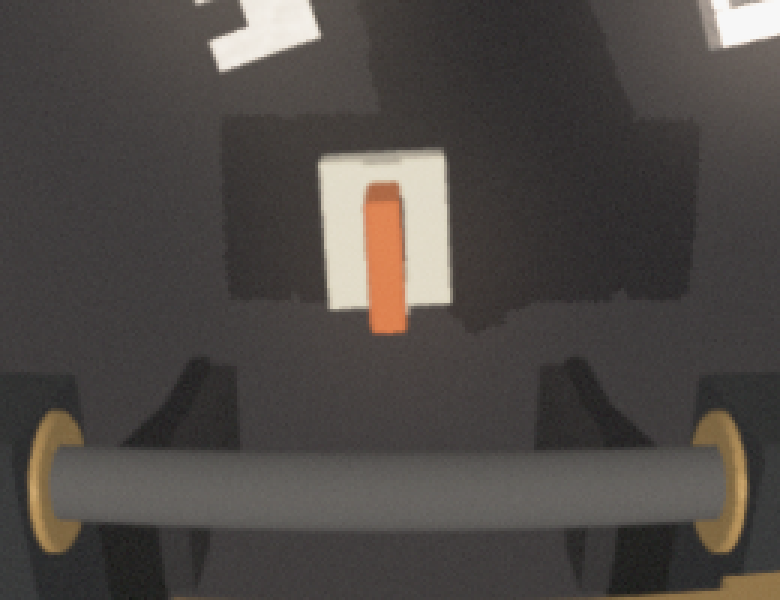

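The bolt handle's top face runs from (366–403,198) to (370–408,333) in the crop. It is well centred between the fingers, with a slight yaw.

```bash
python3 - <<'E'
from h import *
s,im=load("w7"); f=lambda a:np.array(a)/3+[130,100]-.33
P=wray(f([(366,198),(403,198),(408,332),(370,333)]),.069,s); print(rect(P), (P.mean(0)*1000).round(1))
a=(P[2]+P[3]-P[0]-P[1]); yaw=np.degrees(np.arctan2(a[1],a[0])); print("yaw",yaw)
c=P.mean(0)*1000; go((c[0],c[1],90,yaw+90),(c[0],c[1],36,yaw+90))
E
```

```text
(array([ 609.6, -282.3]), array([12.3, 44.5]), 61.1) [ 609.6 -282.4   69. ]
yaw -28.68682865219689
at [ 609.7 -278.9  180.5] th 59.72 t 9.0 F [ 0.6  1.1 -0.4] grip 60.0 tilt 0.22
(np.float64(609.6462652234513), np.float64(-282.4336008504273), 90, np.float64(61.313171347803106)) -> [90.5 -2.8  1.4] roll -1.6
(np.float64(609.6462652234513), np.float64(-282.4336008504273), 36, np.float64(61.313171347803106)) -> [144.5  -2.7   1.3] roll -1.6
```

Call:
jog_arm(
  claw=[60, 60, 50, 50],
  xyz=[
    [40, -2.8, 1.4],
    [80, -2.8, 1.4],
    [90, -2.8, 1.4],
    [90, -2.8, 1.4],
  ],
  roll=[-1.6, -1.6, -1.6, -1.6],
)

```text
time: 9.4
position: [0.6088, -0.2805, 0.0893]
tool_rot: [0.389, 1.536, -0.393]
ft_force: [-0.2, 0.4, 0.6]
grip_width: 0.602
```

```bash
python3 - <<'E'
from h import *
s,im=snap("w8"); r,g,b=im[...,0],im[...,1],im[...,2]
v,u=np.mgrid[:384,:512]; m=(r>b+60)&(r>90)&(v<250); k=big(m)[:,0]; print(k.min(0),k.max(0),rect(wray(k,.069,s)))
go((609.6,-282.4,36,61.3))
E
```

```text
[246 182] [264 249] (array([ 603.5, -280.1]), array([11.8, 47.2]), 61.8)
at [ 610.2 -281.1   91.4] th 61.42 t 9.45 F [ 1.6  0.3 -0.5] grip 51.5 tilt 0.21
(609.6, -282.4, 36, 61.3) -> [55.4 -1.2 -0.1] roll 0.1
```

Call:
jog_arm(
  claw=[45, 40, 40, 40],
  xyz=[
    [25, -1.2, 0],
    [50, -1.2, 0],
    [55, -1.2, 0],
    [55, -1.2, 0],
  ],
  roll=[0, 0, 0, 0],
)

```text
time: 9.85
position: [0.6104, -0.2823, 0.0377]
tool_rot: [0.388, 1.532, -0.393]
ft_force: [0.4, 0.7, 0.7]
grip_width: 0.469
```

Call:
jog_arm(
  claw=[25, 12, 5, 5, 5],
  xyz=[
    [0, 0, 0],
    [0, 0, 0],
    [0, 0, 0],
    [0, 0, 0],
    [0, 0, 0],
  ],
  roll=[0, 0, 0, 0, 0],
  force=20,
)

```text
time: 10.35
position: [0.6106, -0.2826, 0.0382]
tool_rot: [0.388, 1.531, -0.393]
ft_force: [0.1, -0.1, 1.2]
grip_width: 0.138
```

```bash
python3 -c "
from h import *
go((609.6,-282.4,36,61.3))"
```

```text
at [ 610.6 -282.6   38.2] th 61.43 t 10.35 F [ 0.1 -0.1  1.2] grip 12.0 tilt 0.3
(609.6, -282.4, 36, 61.3) -> [ 2.2 -0.3 -0.9] roll 0.1
```

Call:
jog_arm(
  claw=[5, 5, 5, 5, 5],
  xyz=[
    [-20, 0, 0],
    [-45, 0, 0],
    [-75, 0, 0],
    [-75, 20, 0],
    [-75, 45, -10],
  ],
  roll=[0, 0, 8, 16, 24],
)

```text
time: 10.85
position: [0.6238, -0.2401, 0.1141]
tool_rot: [0.72, 1.439, -0.725]
ft_force: [0.4, 0.5, -0.9]
grip_width: 0.133
```

```bash
python3 -c "
from h import *
go((601.4,-91.6,110,-14.5))"
```

```text
at [ 623.8 -240.1  114.1] th 36.87 t 10.85 F [ 0.4  0.5 -0.9] grip 11.6 tilt 0.46
(601.4, -91.6, 110, -14.5) -> [   3.1   71.2 -132.3] roll 51.4
```

Call:
jog_arm(
  claw=[5, 5, 5, 5, 5],
  xyz=[
    [3, 15, -26],
    [3, 30, -53],
    [3, 45, -80],
    [3, 60, -106],
    [3, 71, -132],
  ],
  roll=[8, 16, 24, 32, 40],
)

```text
time: 11.35
position: [0.6012, -0.0901, 0.11]
tool_rot: [1.252, 1.172, -1.251]
ft_force: [0.9, 0.1, -0.7]
grip_width: 0.142
```

```bash
python3 -c "
from h import *
go((601.4,-91.6,110,-14.5))"
```

```text
at [601.2 -90.1 110. ] th -3.41 t 11.35 F [ 0.9  0.1 -0.7] grip 12.4 tilt 0.44
(601.4, -91.6, 110, -14.5) -> [0.  0.3 1.5] roll 11.1
```

Call:
jog_arm(
  claw=[5, 5, 5, 5],
  xyz=[
    [0, 0, 1.5],
    [10, 0, 1.5],
    [20, 0, 1.5],
    [20, 0, 1.5],
  ],
  roll=[8, 11, 11, 11],
)

```text
time: 11.75
position: [0.5997, -0.0917, 0.0881]
tool_rot: [1.389, 1.075, -1.391]
ft_force: [-0.1, -0.2, -0.2]
grip_width: 0.131
```

```bash
python3 - <<'E'
from h import *
s,im=snap("w9")
cv2.imwrite("pics/w9c.png",im[100:300,130:390,::-1].astype(np.uint8).repeat(3,0).repeat(3,1))
go((601.4,-91.6,60,-14.5))
E
```

```text
at [600.3 -91.8  88.9] th -14.36 t 11.8 F [ 0.8 -0.6 -1.2] grip 12.0 tilt 0.33
(601.4, -91.6, 60, -14.5) -> [28.9  0.9 -0.6] roll 0.1
```

View pics/w9c.png

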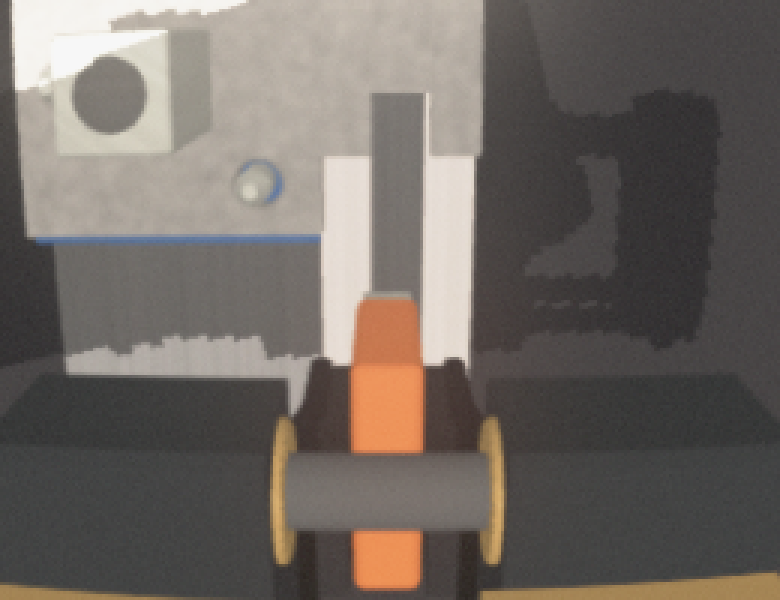

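The flange sits flush with a stud through its hole. Slot edges in the crop are at x≈370 and 423 (rail 323–474), with the bolt head at 365–412, so it needs a small shift along +jaw.

```bash
python3 - <<'E'
from h import *
s,im=load("w9"); f=lambda a:np.array(a)/3+[130,100]-.33
m=R.from_rotvec(s["tool_rot"]).as_matrix()
def rel(n,uv,z): print(n,((wray(f(uv),z,s)-s["position"])@m*1000).round(1).tolist())
rel("slot",[(370,180),(425,180),(371,280),(421,280)],.020); rel("rail",[(323,180),(478,180),(322,280),(474,280)],.020)
zh=s["position"][2]-.0355+.004
rel("head",[(364,296),(412,296)],zh+.004); rel("notch",[(371,93),(428,93)],.030); rel("handle",[(352,365),(422,365)],s["position"][2]+.031)
E
```

```text
slot [[67.9, -4.6, -34.8], [68.0, 9.8, -34.8], [68.0, -4.5, -7.6], [68.1, 9.0, -7.6]]
rail [[67.9, -16.9, -34.9], [68.0, 23.7, -34.9], [68.0, -17.7, -7.6], [68.1, 23.3, -7.5]]
head [[27.4, -5.3, -15.5], [27.5, 5.4, -15.5]]
notch [[57.8, -4.1, -58.4], [57.9, 9.9, -58.4]]
handle [[-31.1, -5.7, -22.1], [-31.1, 5.4, -22.1]]
```

Call:
jog_arm(
  claw=[5, 5, 5],
  xyz=[
    [15, 2.2, 0],
    [28, 2.2, 0],
    [28, 2.2, 0],
  ],
  roll=[0, 0, 0],
)

```text
time: 12.1
position: [0.6004, -0.0925, 0.0578]
tool_rot: [1.388, 1.078, -1.394]
ft_force: [-0.2, -1.0, -0.6]
grip_width: 0.135
```

```bash
python3 - <<'E'
from h import *
s,im=snap("w10")
m=R.from_rotvec(s["tool_rot"]).as_matrix()
# rail's bright span along one image row in front of the head
g=im[...,:].min(2)
for v in (140,155,170,180): print(v,np.flatnonzero(g[v,225:310]>150)[[0,-1]]+225, "dark",[int(x) for x in g[v,236:285:3]])
go((602.3,-92.4,40,-14.5))
E
```

```text
140 [225 293] dark [164, 159, 158, 157, 161, 143, 115, 112, 116, 113, 115, 113, 173, 161, 162, 156, 157]
155 [225 292] dark [162, 165, 160, 154, 162, 142, 114, 111, 113, 110, 112, 114, 184, 156, 159, 162, 158]
170 [225 290] dark [213, 214, 211, 211, 215, 180, 113, 107, 111, 111, 114, 110, 197, 213, 213, 212, 210]
180 [225 290] dark [212, 213, 211, 210, 212, 178, 109, 107, 111, 112, 111, 107, 196, 213, 214, 211, 210]
at [601.2 -92.4  59. ] th -14.35 t 12.15 F [ 0.3 -0.7 -0.6] grip 11.8 tilt 0.22
(602.3, -92.4, 40, -14.5) -> [19.   1.  -0.4] roll 0.1
```

```bash
python3 - <<'E'
from h import *
s,im=load("w10"); m=R.from_rotvec(s["tool_rot"]).as_matrix(); g=im.min(2)
for v in (170,180,185):
    row=g[v].astype(float); x=np.arange(512)
    i=[k for k in range(245,280) if (row[k]-160)*(row[k+1]-160)<0]; e=[k+(row[k]-160)/(row[k]-row[k+1]) for k in i]
    q=(wray([(a,v) for a in e],.020,s)-s["position"])@m*1000; print(v,np.round(e,1),q[:,1].round(1),q[:,2].round(1))
print(s["position"])
E
```

```text
170 [251.5 271.5] [-5.1  8.6] [-32.8 -32.8]
180 [251.4 271.4] [-5.2  8.7] [-25.7 -25.7]
185 [251.4 271.3] [-5.2  8.7] [-22.1 -22.1]
[ 0.60044312 -0.09254579  0.05779192]
```

Two estimates agree: about +1 mm across the slot remains. Correct it, then lower.

Call:
jog_arm(
  claw=[5, 5, 5, 5, 5],
  xyz=[
    [0, 1.3, 0],
    [2, 1.3, 0],
    [6, 1.3, 0],
    [11, 1.3, 0],
    [15, 1.3, 0],
  ],
  roll=[0, 0, 0, 0, 0],
)

```text
time: 12.65
position: [0.6024, -0.0929, 0.0436]
tool_rot: [1.388, 1.077, -1.393]
ft_force: [-1.4, 0.7, 0.3]
grip_width: 0.136
```

```bash
python3 -c "
from h import *
go((602.3,-92.4,40.5,-14.5))"
```

```text
at [602.4 -92.9  43.6] th -14.36 t 12.65 F [-1.4  0.7  0.3] grip 11.9 tilt 0.23
(602.3, -92.4, 40.5, -14.5) -> [ 3.1 -0.2 -0.5] roll 0.1
```

Call:
jog_arm(
  claw=[5, 5, 5],
  xyz=[
    [2, 0, 0],
    [3.2, 0, 0],
    [3.2, 0, 0],
  ],
  roll=[0, 0, 0],
)

```text
time: 12.95
position: [0.6023, -0.0928, 0.0403]
tool_rot: [1.388, 1.077, -1.393]
ft_force: [-0.2, 0.3, -0.3]
grip_width: 0.137
```

```bash
python3 -c "
from h import *
th=np.radians(-14.5); e=np.array([-np.sin(th),np.cos(th)])
p=np.array([602.3,-92.4])+e*50.5
go((602.3,-92.4,40.5,-14.5),(p[0],p[1],40.5,-14.5))"
```

```text
at [602.3 -92.8  40.3] th -14.35 t 12.95 F [-0.2  0.3 -0.3] grip 11.9 tilt 0.23
(602.3, -92.4, 40.5, -14.5) -> [-0.2 -0.1 -0.4] roll 0.2
(np.float64(614.9441902047492), np.float64(-43.508544160905565), 40.5, -14.5) -> [ -0.4  -0.  -50.9] roll 0.2
```

Call:
jog_arm(
  claw=[5, 5, 5, 5, 5],
  xyz=[
    [0, 0, -10],
    [0, 0, -20],
    [0, 0, -30],
    [0, 0, -40],
    [0, 0, -46],
  ],
  roll=[0, 0, 0, 0, 0],
)

```text
time: 13.45
position: [0.6141, -0.0461, 0.0402]
tool_rot: [1.387, 1.079, -1.391]
ft_force: [-0.2, -0.1, -0.3]
grip_width: 0.135
```

Call:
jog_arm(
  claw=[5, 5, 5],
  xyz=[
    [0, 0, -3],
    [0, 0, -5],
    [0, 0, -5],
  ],
  roll=[0, 0, 0],
)

```text
time: 13.75
position: [0.6153, -0.0412, 0.0402]
tool_rot: [1.387, 1.079, -1.391]
ft_force: [0.2, 0.2, -1.2]
grip_width: 0.138
```

```bash
python3 -c "
from h import *
go((614.9,-43.5,40.5,-14.5))"
```

```text
at [615.3 -41.2  40.2] th -14.23 t 13.75 F [ 0.2  0.2 -1.2] grip 12.0 tilt 0.19
(614.9, -43.5, 40.5, -14.5) -> [-0.3  0.1  2.3] roll 0.3
```

Call:
jog_arm(
  claw=[5, 5, 5],
  xyz=[
    [0, 0, -1],
    [0, 0, -1.5],
    [0, 0, -1.5],
  ],
  roll=[0, 0, 0],
)

```text
time: 14.05
position: [0.6157, -0.0405, 0.0402]
tool_rot: [1.387, 1.078, -1.392]
ft_force: [0.2, -0.9, -0.7]
grip_width: 0.137
```

```bash
python3 - <<'E'
from h import *
go((614.9,-43.5,40.5,-14.5))
s,im=snap("w11")
cv2.imwrite("pics/w11c.png",im[100:300,130:390,::-1].astype(np.uint8).repeat(3,0).repeat(3,1))
E
```

```text
at [615.7 -40.5  40.2] th -14.27 t 14.05 F [ 0.2 -0.9 -0.7] grip 11.9 tilt 0.22
(614.9, -43.5, 40.5, -14.5) -> [-0.3  0.   3.1] roll 0.2
```

View pics/w11c.png

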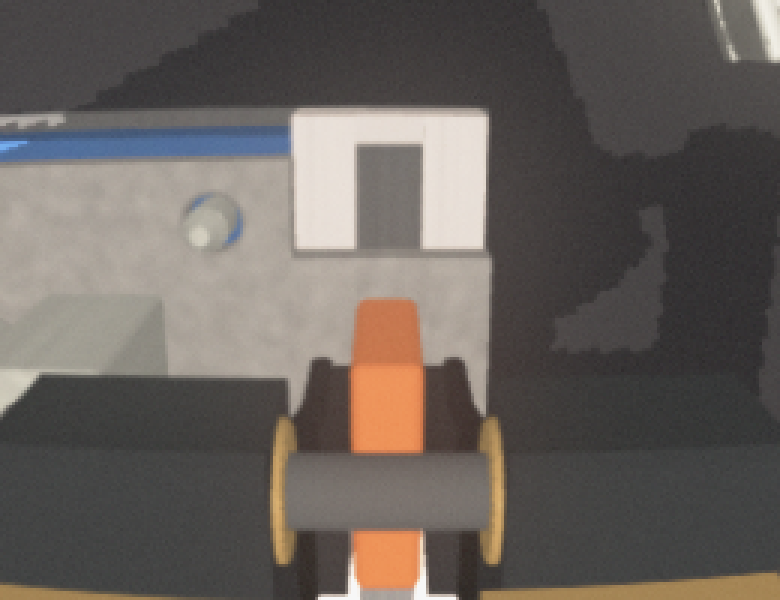

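The bolt is in the fork with the handle along the slot; the slot's far end is at crop v≈144 and the ear edge at v≈252. Now checking home from those references.

```bash
python3 - <<'E'
from h import *
s,im=load("w11"); f=lambda a:np.array(a)/3+[130,100]-.33
m=R.from_rotvec(s["tool_rot"]).as_matrix()
def rel(n,uv,z): return ((wray(f(uv),z,s)-s["position"])@m*1000)[0]
a=rel("",[(389,144)],.020); print("slot end: lock at",a, -(a[2])-52.5)
a=rel("",[(389,250)],.030); print("ear edge top: lock at",-(a[2])-30.5)
a=rel("",[(389,257)],.030); print(" or",-(a[2])-30.5)
a=rel("",[(389,109)],.020); print("rail end",a)
for v,z in((299,.033),(365,.071)):
    a=rel("",[(388,v)],z); print("handle: bolt at",-(a[2])-22, a)
for u,v,z in((372,28,0.03),):pass
a=rel("",[(356,200)],.020);b=rel("",[(422,200)],.020); print("slot y",a[1],b[1])
E
```

```text
slot end: lock at [ 20.00841618   0.26391955 -50.48758077] -2.0124192328620865
ear edge top: lock at -0.016038244166804105
 or -1.4610932279070283
rail end [ 19.98038774   0.2595956  -57.73887799]
handle: bolt at -0.8306613365578244 [  7.12150193   0.0625161  -21.16933866]
handle: bolt at 0.03790591822972189 [-30.88216379   0.03504062 -22.03790592]
slot y -6.603363013933296 7.148032894077291
```

The bolt is about 1 mm past slot_lock, within 0.5 mm of the stop, with no binding. Quarter turn now.

Call:
jog_arm(
  claw=[5, 5, 5, 5, 5],
  xyz=[
    [0, 0, 0.5],
    [0, 0, 0.5],
    [0, 0, 0.5],
    [0, 0, 0.5],
    [0, 0, 0.5],
  ],
  roll=[-8, -16, -24, -32, -40],
)

```text
time: 14.6
position: [0.6156, -0.0409, 0.0402]
tool_rot: [0.865, 1.389, -0.871]
ft_force: [-0.7, 0.1, -0.9]
grip_width: 0.135
```

```bash
python3 -c "
from h import *
go((615.5,-41,40.5,75.5)); print(get_state()['joint_positions'])"
```

```text
at [615.6 -40.9  40.2] th 26.05 t 14.6 F [-0.7  0.1 -0.9] grip 11.8 tilt 0.21
(615.5, -41, 40.5, 75.5) -> [-0.3 -0.1  0.1] roll -49.5
[ 0.54981835  0.48697376 -0.66174808  1.7110295   0.3399587   1.06075084
  0.23048819]
```

Call:
jog_arm(
  claw=[5, 5, 5, 5, 5],
  xyz=[
    [0, 0, 0],
    [0, 0, 0],
    [0, 0, 0],
    [0, 0, 0],
    [0, 0, 0],
  ],
  roll=[-8, -16, -24, -32, -40],
)

```text
time: 15.1
position: [0.6156, -0.0409, 0.0403]
tool_rot: [0.321, 1.546, -0.326]
ft_force: [0.2, -0.2, -1.5]
grip_width: 0.139
```

Call:
jog_arm(
  claw=[5, 5, 5],
  xyz=[
    [0, 0, 0],
    [0, 0, 0],
    [0, 0, 0],
  ],
  roll=[-8, -9.5, -9.5],
)

```text
time: 15.4
position: [0.6156, -0.041, 0.0402]
tool_rot: [0.194, 1.562, -0.198]
ft_force: [1.5, 0.4, -0.1]
grip_width: 0.138
```

```bash
python3 -c "
from h import *
go((615.5,-41,39.8,75.5)); print(get_state()['joint_positions'])"
```

```text
at [615.6 -41.   40.2] th 75.7 t 15.4 F [ 1.5  0.4 -0.1] grip 12.0 tilt 0.17
(615.5, -41, 39.8, 75.5) -> [ 0.4 -0.  -0.1] roll 0.2
[ 0.67215983  0.54333689 -0.82982524  1.70688183  0.44774302  1.09173617
  1.02317693]
```

Call:
jog_arm(
  claw=[5, 5, 5],
  xyz=[
    [0.7, 0, 0],
    [1, 0, 0],
    [1, 0, 0],
  ],
  roll=[0, 0, 0],
)

```text
time: 15.7
position: [0.6156, -0.0409, 0.0401]
tool_rot: [0.195, 1.561, -0.2]
ft_force: [-2.5, 0.1, 4.8]
grip_width: 0.134
```

Call:
jog_arm(
  claw=[14, 18, 25, 35, 40],
  xyz=[
    [0, 0, 0],
    [0, 0, 0],
    [0, 0, 0],
    [0, 0, 0],
    [0, 0, 0],
  ],
  roll=[0, 0, 0, 0, 0],
)

```text
time: 16.2
position: [0.6156, -0.0409, 0.04]
tool_rot: [0.195, 1.562, -0.2]
ft_force: [-0.6, 0.1, 0.6]
grip_width: 0.382
```

Call:
jog_arm(
  claw=[40, 40, 40, 40, 40],
  xyz=[
    [0, 0, 0],
    [-20, 0, 0],
    [-60, 0, 0],
    [-110, 0, 0],
    [-110, 0, 0],
  ],
  roll=[0, 0, 0, 0, 0],
)

```text
time: 16.7
position: [0.62, -0.0396, 0.1572]
tool_rot: [0.195, 1.55, -0.2]
ft_force: [1.1, 0.1, 0.2]
grip_width: 0.457
```

```bash
python3 - <<'E'
from h import *
go((615.5,-41,40,75.5))
s,im=snap("w12")
cv2.imwrite("pics/w12c.png",im[100:300,130:390,::-1].astype(np.uint8).repeat(3,0).repeat(3,1))
E
```

```text
at [620.  -39.6 157.2] th 75.58 t 16.7 F [1.1 0.1 0.2] grip 39.8 tilt 0.71
(615.5, -41, 40, 75.5) -> [117.2  -2.3  -5.4] roll 0.1
```

View pics/w12c.png

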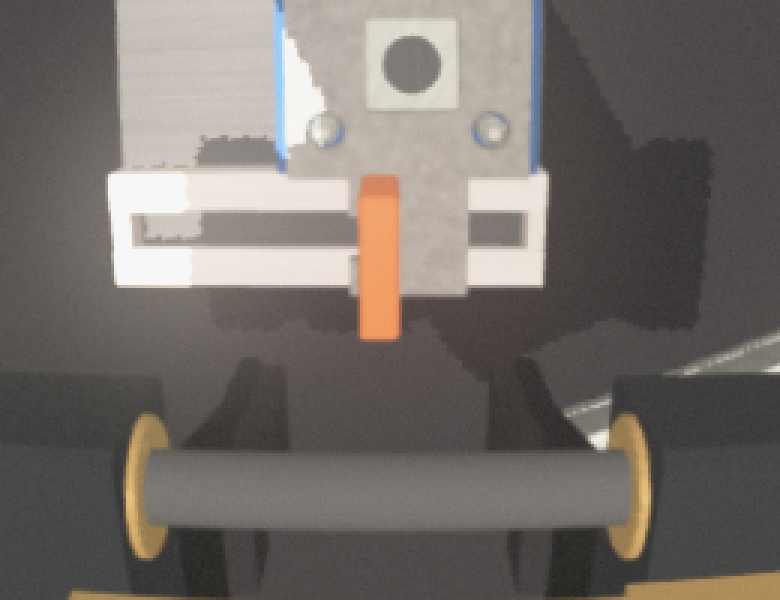

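The final view shows the handle crosswise at (380,268), the stem in the fork, both ear-side studs through their holes and nothing touched. One numeric check, settled, before handing in.

```bash
python3 - <<'E'
from h import *
s,im=load("w12"); f=lambda a:np.array(a)/3+[130,100]-.33
th=np.radians(-14.5); E=np.array([[np.cos(th),np.sin(th)],[-np.sin(th),np.cos(th)]])
q=lambda uv,z:(wray(f(uv),z,s)*1000)[:,:2]
B=q([(361,195),(399,195),(399,340),(360,340)],.071); H=q([(367,19),(458,19),(458,108),(366,108)],.074)
S=q([(132,230),(526,230)],.020)
a=(B[2]+B[3]-B[0]-B[1]); print("handle yaw",np.degrees(np.arctan2(a[1],a[0])))
print("bolt-hub",E@(B.mean(0)-H.mean(0)),"bolt-slotmid (expect x0, y -17.5)",E@(B.mean(0)-S.mean(0)),"hub-slotmid (expect -60,-7 )",E@(H.mean(0)-S.mean(0)))
print("slot len",np.linalg.norm(S[1]-S[0]))
go((615,-41,200,75)); 
E
```

```text
handle yaw -14.725246577007823
bolt-hub [59.24262956 -8.9103793 ] bolt-slotmid (expect x0, y -17.5) [-0.41887654 19.00671721] hub-slotmid (expect -60,-7 ) [-59.66150609  27.91709651]
slot len 138.61583768875192
at [618.2 -40.1 154. ] th 75.57 t 16.75 F [ 0.2 -0.3 -1.3] grip 40.2 tilt 0.48
(615, -41, 200, 75) -> [-46.1  -1.8  -2.5] roll 0.6
```

Call:
jog_arm(
  claw=[40, 40, 40],
  xyz=[
    [-50, 0, 0],
    [-60, 0, 0],
    [-60, 0, 0],
  ],
  roll=[0, 0, 0],
)

```text
time: 17.05
position: [0.619, -0.0395, 0.2158]
tool_rot: [0.195, 1.55, -0.2]
ft_force: [0.5, 0.2, -0.4]
grip_width: 0.458
```

```bash
python3 -c "
from bench import order; print(order.close_job())"
```

```text
the job is handed in; nothing more can be done
None
```

The job is handed in, at about 17 s of the 72 s allowed; the hand-in reported no verdict.

**Flange:** I took flange B, the left of the three light-grey ones, with its wide hole pair on the ear side. I set it down over the three studs. The arm met about 8 N of contact at the seated height.

**T-bolt:** I lifted the orange T-bolt, dropped its head into the slot at slot_load and slid it into the fork. I then turned it a quarter turn, let go and raised the gripper clear.

**Last checks:**

| Check | Measured | Expected |
|---|---|---|
| Hub to middle of slot | (-59.7, 27.9) mm | (-60, 28) mm |
| Bolt across the slot | -0.4 mm | 0 mm |
| Bolt along the slot | 1.5 mm past slot_lock, against the fork's stop | within 4 mm |
| Handle yaw | -14.7° | -14.5° (plate) |

- **Script note wrong:** in the last check my script printed the wrong expected y values (-17.5 and -7). The correct ones are +17.5 and +28, and the measurements agree with those.
- **Less exact readings:** the home position read just before the turn was spread over about 2 mm. The arm also settled by up to 3 mm after fast moves, so I corrected from new images before each fit.
- **Not checked separately:** the handle looked upright in the last wrist picture, but I did not measure its tilt. I also did not re-measure the other two flanges, tray, wrench and bottle; no forces suggested the arm touched them.

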